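# Demonstrate the pressing exercise

## Task

Show the patient the pressing exercise on the therapy table: with the fingertips, push down the press with the ball top, then the one with the long bar, then the one with the flat round pad, each all the way home so that its pad rests on the collar and stays there. Leave the press with the square pad raised for the patient to try; only push, never pull a press up or pick anything up, and leave the other things on the table where they stand.

Things in the scene. Friction and masses are not known exactly. Their poses are not given: they have to be found in the camera images.
- ball_press_stand: stand of the ball press: aluminium plate 84 x 84 x 8 mm bolted to the table, with an upright sleeve ending in a dark collar whose top is 70 mm above the table; origin at the centre of the plate's underside on the table, z up; x and y along the plate's edges
- ball_press_top (a point): centre of the top of the ball press: a smooth ball 54 mm in diameter, in cream plastic, on a vertical steel rod straight above the stand's origin. This top is 147 mm above the table when the joint reads 0 and 25 mm lower when fully home; it moves with the pad
- ball_press (a joint): how far the ball press is pushed down (m): starts between 0 and 0.005 (raised), 0.025 is fully home on a hard stop, with the pad's underside on the collar; the rod slides stiffly (about 2 to 4 N downward moves it slowly, the same all the way) and stays where it is left, with no spring; it can also be pulled up to -0.006
- bar_press_stand: stand of the bar press: aluminium plate 84 x 84 x 8 mm bolted to the table, with an upright sleeve ending in a dark collar whose top is 70 mm above the table; origin at the centre of the plate's underside on the table, z up; x and y along the plate's edges
- bar_press_top (a point): centre of the top of the bar press: an oblong bar pad 30 x 100 mm and 22 mm thick (the long way is the y axis of bar_press_stand), in cream plastic, on a vertical steel rod straight above the stand's origin. This top is 117 mm above the table when the joint reads 0 and 25 mm lower when fully home; it moves with the pad
- bar_press (a joint): how far the bar press is pushed down (m): starts between 0 and 0.005 (raised), 0.025 is fully home on a hard stop, with the pad's underside on the collar; the rod slides stiffly (about 2 to 4 N downward moves it slowly, the same all the way) and stays where it is left, with no spring; it can also be pulled up to -0.006
- disc_press_stand: stand of the disc press: aluminium plate 84 x 84 x 8 mm bolted to the table, with an upright sleeve ending in a dark collar whose top is 70 mm above the table; origin at the centre of the plate's underside on the table, z up; x and y along the plate's edges
- disc_press_top (a point): centre of the top of the disc press: a flat round pad 72 mm in diameter and 16 mm thick, in cream plastic, on a vertical steel rod straight above the stand's origin. This top is 111 mm above the table when the joint reads 0 and 25 mm lower when fully home; it moves with the pad
- disc_press (a joint): how far the disc press is pushed down (m): starts between 0 and 0.005 (raised), 0.025 is fully home on a hard stop, with the pad's underside on the collar; the rod slides stiffly (about 2 to 4 N downward moves it slowly, the same all the way) and stays where it is left, with no spring; it can also be pulled up to -0.006
- square_press_stand: stand of the square press: aluminium plate 84 x 84 x 8 mm bolted to the table, with an upright sleeve ending in a dark collar whose top is 70 mm above the table; origin at the centre of the plate's underside on the table, z up; x and y along the plate's edges
- square_press_top (a point): centre of the top of the square press: a square pad 62 x 62 mm and 18 mm thick, in cream plastic, on a vertical steel rod straight above the stand's origin. This top is 113 mm above the table when the joint reads 0 and 25 mm lower when fully home; it moves with the pad
- square_press (a joint): how far the square press is pushed down (m): starts between 0 and 0.005 (raised), 0.025 is fully home on a hard stop, with the pad's underside on the collar; the rod slides stiffly (about 2 to 4 N downward moves it slowly, the same all the way) and stays where it is left, with no spring; it can also be pulled up to -0.006
- cone: blue exercise cone, 60 mm wide at the foot and 115 mm high; loose bystander; origin at the centre of its underside
- peg: standing wooden peg, 36 mm in diameter and 80 mm high; loose bystander; origin at the centre of its underside
- cup: open white cup, 72 mm wide and 85 mm high; loose bystander; origin at the centre of its underside
- dumbbell: small dumbbell lying down, 124 mm long (its x axis), 44 mm high; loose bystander; origin at the centre of its underside
- wood_ring: wooden ring lying flat, 70 mm wide and 16 mm high; loose bystander; origin at the centre of its underside
- block: wooden cube of 45 mm; loose bystander; origin at the centre of its underside
- bottle: white bottle, 54 mm wide and 125 mm high; loose bystander; origin at the centre of its underside

How it is judged (in metres and radians):
On the way, in this order (a step that is already met when the one before it is completed fails the run):
1. the ball press is fully home (value of joint ball_press above 0.0215 m), for 0.2 s.
2. the bar press is fully home (value of joint bar_press above 0.0215 m), for 0.2 s.
3. the disc press is fully home (value of joint disc_press above 0.0215 m), for 0.2 s.
At the end, for the whole second after the job is handed in: ball, bar and disc presses are each down at least 21.5 of 25 mm; the square press is down less than 10 mm; the loose things stand within 30 mm of where they began, tilted less than 0.3 rad (value of joint each of ball_press, bar_press, disc_press above 0.0215 m and value of joint square_press below 0.01 m and distance of each of cone, peg, cup, dumbbell, wood_ring, block, bottle from where it was at the start of the episode below 0.03 m and angle between each of cone, peg, cup, dumbbell, wood_ring, block, bottle's own z axis and vertical below 0.3 rad); the robot touches nothing.
It fails at once if the bar press goes down (12 mm) before the ball press is home (value of joint bar_press above 0.012 m and value of joint ball_press below 0.02 m).
It fails at once if the disc press goes down (12 mm) before the bar press is home (value of joint disc_press above 0.012 m and value of joint bar_press below 0.02 m).
It fails at once if the square press is pushed down (10 mm) (value of joint square_press above 0.01 m).
It fails at once if a press is pulled up above its start range (more than 3 mm) (value of joint any of ball_press, bar_press, disc_press, square_press below -0.003 m).
It fails at once if a loose thing is moved, lifted or carried more than 30 mm (distance of any of cone, peg, cup, dumbbell, wood_ring, block, bottle from where it was at the start of the episode above 0.03 m).
It also fails if it takes over 48 s, if anything falls off the work surface, if the arm or the gripper's body presses on something with over 40 N, if the wrist force passes 120 N, or if a joint passes its speed limit or range.

## Robot

A 6-joint arm with a two-finger parallel gripper is mounted at the origin on the work surface. World frame = base frame: x ahead of the robot, y to its left, z up, the work surface at z = 0. Lengths are in m, angles in degrees, forces in N, time in s.
With the tool pointing down it reaches from about 0.375 to 0.825 m from the base axis. Payload 5.5 kg.
Tool frame: the origin (TCP) lies midway between the tips of the shut fingers; the grasp point (between the pads) lies 19 mm behind it (arm.grip_depth is the distance from the TCP to the grasp point, in m); z points along the fingers, y is the line along which they close (so a half turn about z gives the same grasp; the last joint's range is limited). The gripper opens to 85 mm and grips with 20 to 120 N. Pads are 22 mm wide; open, the fingers measure 114 mm over their backs; the gripper's body (76 mm by 85 mm) begins 54 mm behind the grasp point. The pads swing forward as they close: fully open they stand 13 mm farther back than shut.
Start: joints at [74.599, 17.962, -2.699, 69.339, 0, 90], TCP at [0.159, 0.578, 0.231] pointing down, gripper open.
Joint ranges: [-152.73, 152.73], [-39.44, 99.34], [-58.76, 71.6], [-118.89, 123.64], [-81.53, 83.1], [-180, 180]. Speed limits (degrees/s): [136.94, 136.94, 172.46, 180, 180, 180].

## Interface

Orientations are given as [roll, pitch, yaw] about the fixed x, y, z axes, in that order (R = Rz(yaw) Ry(pitch) Rx(roll)).
In Python, from plant import sensors, cams, arm gives the robot as it stands.
- The arm moves only by the shell command python3 -m crank 'ROWS' [FORCE]. ROWS is JSON, a list of rows, each an object with "linear": the shift along the tool's x, y, z in mm, a list of three; "rotation": the turn, a rotation vector about the tool's x, y, z in degrees, a list of three; "claw": the closure, from -1 (fully open) to 1 (shut). In form: [{"linear": [tx, ty, tz], "rotation": [wx, wy, wz], "claw": claw}, ...]. A call has 1 to 10 rows; each row is the pose to reach, as a shift and turn from the pose commanded when the call began, along the tool's axes at that moment; what a row does not reach only later rows make up. A row lasts 1/10 s, in which the tool goes at most 50 mm and 8.59 degrees, less where a joint would pass 70% of its speed; a pose out of reach is approached as far as the arm can. A call with a gripper value outside its range is refused whole. The fingers move at their own pace and stop on an object; FORCE is the grip in N (left out, the last holds). Time passes only in rows, so rows that repeat a pose let the fingers close. It gives the time, the measured TCP pose, the force, the opening and the grip force at its end, in the units of the state.
- sensors.get_obs(): the state, without advancing time (a new reading comes with each control period).
- cams.camera(name): name is "side" or "top"; returns (picture, depth): 480x640x3 uint8, red, green, blue; 480x640 float32, m along the optical axis (not along the pixel's ray), 0 where there is no reading.
- cams.camera_info(name): a dict with "fx", "fy", "cx", "cy" (pixels), "k1" (the pictures are not rectified: a ray, as slopes to the right and down, at radius r is drawn at 1 + k1 r^2 times it, then the intrinsics apply), "pose" (4x4, takes a point from camera to world coordinates). Camera axes: x right, y up, looking along -z (the intrinsics and any distortion apply to the point x, -y, -z); pixel columns grow to the right and rows downward; lengths in m; the calibration is good to about 2 mm. A picture is of the moment at which its call begins. camera_info takes no time and is no camera call.
- arm.close_job(): hands the job in; it is judged then, once.
The state is a dict: "clock": time; "joints": joint angles; "joint_velocities": joint speeds; "effort": joint torques, N m; "position": TCP position; "ee_rot": TCP orientation; "ft_force": force on the tool from outside, world axes, zero at the start; "ft_torque": the same for the moment, N m; "gripper_width": finger opening in m; "finger_force": force on a finger pad.
Only numpy, scipy, OpenCV 4.12 (cv2) and the standard library are available. Lean on these libraries where they do the work, as an engineer would, in place of code of your own. Each camera call takes 0.05 s, during which the arm holds its last target. There are 200 camera calls.

## Working session

There is one attempt and no reset: what is moved stays moved. The work goes in short steps, Python scripts to look and compute and a shell command to move; the robot and the scene stay as the last step left them, time stands still between calls to the robot, and variables do not carry over. Pictures are saved under pics/ and viewed, at most 10 in all, crops included, and the job is handed in when it is done.

```bash
mkdir -p pics; ls; python3 - <<'E'
from plant import sensors,cams,arm
import cv2,numpy as np
for n in("top","side"):
    p,d=cams.camera(n); cv2.imwrite(f"pics/{n}0.png",p[:,:,::-1]); np.savez(f"{n}0.npz",p=p,d=d)
    print(n,cams.camera_info(n), (d>0).mean())
o=sensors.get_obs();print(o)
E
```

```text
pics
top {'fx': 551.9329572910583, 'fy': 551.9329572910583, 'cx': 315.8783884945868, 'cy': 244.59314283616618, 'k1': -0.040297289827003605, 'pose': array([[-0.02947909,  0.99400577, -0.10527827,  0.4508453 ],
       [-0.99950787, -0.02818344,  0.01377386,  0.00599495],
       [ 0.01072419,  0.1056325 ,  0.99434741,  0.98553362],
       [ 0.        ,  0.        ,  0.        ,  1.        ]])} 0.996083984375
side {'fx': 538.634218090759, 'fy': 538.634218090759, 'cx': 314.80224758388135, 'cy': 238.24581285040887, 'k1': -0.03257010541380882, 'pose': array([[-0.88368987,  0.34097618, -0.32066722,  0.28058604],
       [-0.46769753, -0.61579324,  0.63408021,  0.58516126],
       [ 0.01874154,  0.71030552,  0.70364396,  0.7633391 ],
       [ 0.        ,  0.        ,  0.        ,  1.        ]])} 0.9960188802083333
{'clock': 0.1, 'joints': array([ 7.46003590e+01,  1.80008779e+01, -2.74712813e+00,  6.93379402e+01,
       -5.25044034e-04,  9.00007853e+01]), 'joint_velocities': array([ 0.03236223, -0.17396103,  0.1656409 , -0.06719551,  0.01668991,
        0.03497563]), 'effort': array([-3.00591446e-04, -5.40767241e+01,  3.40541840e+01,  1.11778721e-02,
       -4.48815103e-05,  6.97716189e-06]), 'position': array([0.15920216, 0.57798253, 0.23052352]), 'ee_rot': array([-1.79914054e+02,  5.26221463e-04,  1.64599574e+02]), 'ft_force': array([ 0.27092479, -0.21340852, -0.71674427]), 'ft_torque': array([ 0.04382145,  0.02455819, -0.07286182]), 'finger_force': 0.0, 'gripper_width': 0.08511047850542047}
```

View pics/top0.png

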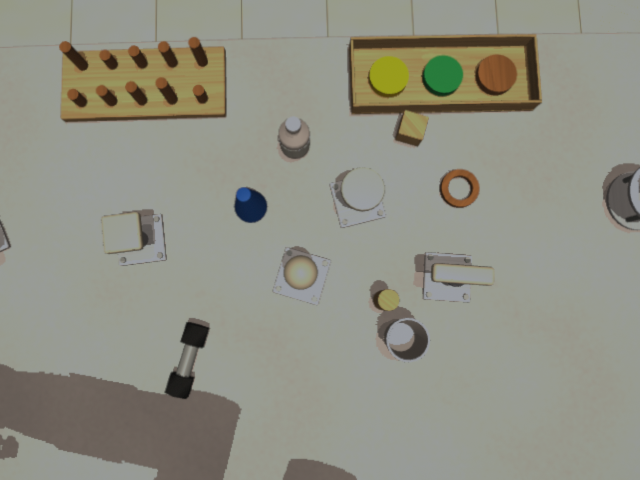

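View pics/side0.png

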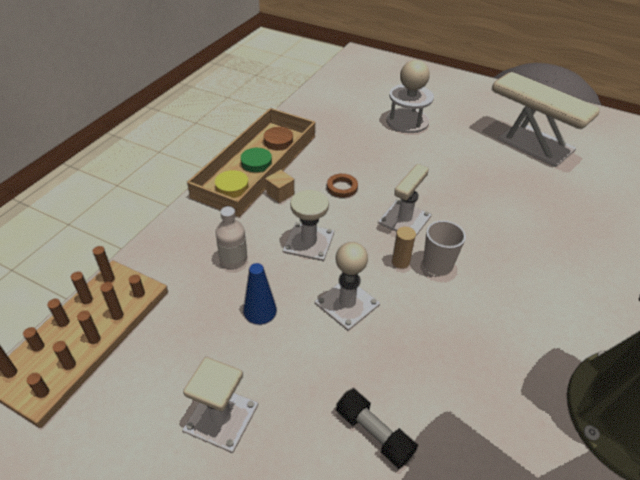

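The top view shows the ball press at about (301,272), the bar at (463,274), the disc at (363,189) and the square at (122,233). The peg (389,300) and cup (405,338) stand near the bar, and the cone (250,203) and bottle (293,135) near the ball and disc. The side view shows two lookalikes, a ball on a tripod and a bar on a trestle. Neither has a square plate, so I'll ignore them.

```bash
cat > h.py <<'E'
import numpy as np,cv2
from plant import cams
def cloud(d,n):
    i=cams.camera_info(n); K=np.array([[i['fx'],0,i['cx']],[0,i['fy'],i['cy']],[0,0,1.]])
    v,u=np.mgrid[:480,:640]; uv=np.stack([u,v],-1).reshape(-1,1,2).astype(np.float64)
    s=cv2.undistortPoints(uv,K,np.array([i['k1'],0,0,0,0.])).reshape(480,640,2)
    c=np.stack([s[...,0]*d,-s[...,1]*d,-d],-1)
    P=c@i['pose'][:3,:3].T+i['pose'][:3,3]; P[d<=0]=np.nan
    return P
def blob(P,seed,zmin,zmax=9):
    m=((P[...,2]>zmin)&(P[...,2]<zmax)).astype(np.uint8)
    _,l=cv2.connectedComponents(m,connectivity=4)
    k=l[seed[1],seed[0]]
    return P[l==k] if k else None
E
python3 - <<'E'
from h import *
S={'top':dict(ball=(301,272),bar=(463,274),disc=(363,189),square=(122,233),peg=(389,300),cup=(425,338),cone=(244,197),bottle=(293,125),block=(413,122),ring=(445,188),dumb=(195,333)),
 'side':dict(ball=(351,258),bar=(410,181),disc=(310,204),square=(213,380),peg=(404,233),cone=(257,270),bottle=(227,215))}
Z=dict(ball=.095,bar=.085,disc=.085,square=.085,peg=.05,cup=.05,cone=.04,bottle=.04,block=.02,ring=.008,dumb=.02)
for n in S:
    P=cloud(np.load(n+'0.npz')['d'],n)
    print(n,'table z',np.nanmedian(P[400:440,450:520,2]))
    for k,s in S[n].items():
        b=blob(P,s,Z[k])
        if b is None: print(k,'none',P[s[1],s[0]]);continue
        zt=np.percentile(b[:,2],98); t=b[b[:,2]>zt-.008]
        lo,hi=np.percentile(t,1,0),np.percentile(t,99,0)
        r=cv2.minAreaRect((t[:,:2]*1000).astype(np.float32))
        print(k,len(b),'ztop',zt.round(4),'mid',((lo+hi)/2)[:2].round(4),'ext',(hi-lo)[:2].round(3),'rect',np.round(r[0]),np.round(r[1]),round(r[2]))
        if k=='ball':
            A=np.c_[2*b,np.ones(len(b))]; x=np.linalg.lstsq(A,(b**2).sum(1),rcond=None)[0]; print('  sphere',x[:3].round(4),np.sqrt(x[3]+x[:3]@x[:3]).round(4))
E
```

```text
top table z -0.0009034515591128667
ball 929 ztop 0.1472 mid [0.4997 0.0205] ext [0.035 0.035] rect [500.  20.] [37. 39.] 16
  sphere [0.4999 0.0204 0.1209] 0.0262
bar 1200 ztop 0.1158 mid [ 0.4899 -0.2398] ext [0.034 0.096] rect [ 490. -240.] [101.  30.] 85
disc 1518 ztop 0.1101 mid [ 0.6335 -0.0842] ext [0.067 0.066] rect [634. -84.] [71. 71.] 49
square 1506 ztop 0.1125 mid [0.573  0.3056] ext [0.061 0.06 ] rect [573. 306.] [62. 62.] 6
peg 405 ztop 0.0821 mid [ 0.4531 -0.1217] ext [0.034 0.033] rect [ 453. -121.] [35. 34.] 88
cup 660 ztop 0.0867 mid [ 0.3876 -0.1503] ext [0.069 0.07 ] rect [ 387. -150.] [71. 71.] 89
cone 640 ztop 0.1162 mid [0.6274 0.1086] ext [0.024 0.023] rect [627. 108.] [25. 24.] 47
bottle 955 ztop 0.1261 mid [0.7397 0.0259] ext [0.024 0.024] rect [740.  26.] [24. 25.] 88
block 725 ztop 0.0477 mid [ 0.7576 -0.1848] ext [0.048 0.051] rect [ 759. -185.] [46. 45.] 71
ring 745 ztop 0.0187 mid [ 0.6498 -0.2696] ext [0.066 0.067] rect [ 650. -270.] [70. 68.] 85
dumb 1483 ztop 0.0438 mid [0.36 0.22] ext [0.12  0.059] rect [360. 220.] [ 35. 124.] 71
side table z 0.0012158671760192918
ball 870 ztop 0.1489 mid [0.4996 0.0214] ext [0.035 0.034] rect [500.  22.] [37. 37.] 8
  sphere [0.4997 0.0192 0.1216] 0.0269
bar 634 ztop 0.117 mid [ 0.4893 -0.2385] ext [0.033 0.095] rect [ 489. -239.] [101.  30.] 84
disc 940 ztop 0.1111 mid [ 0.6322 -0.083 ] ext [0.067 0.068] rect [633. -83.] [71. 71.] 60
square 2030 ztop 0.1138 mid [0.5701 0.307 ] ext [0.061 0.062] rect [571. 306.] [62. 63.] 5
peg 429 ztop 0.0832 mid [ 0.4521 -0.1216] ext [0.034 0.034] rect [ 452. -122.] [35. 35.] 27
cone 959 ztop 0.1166 mid [0.6262 0.1094] ext [0.023 0.024] rect [627. 109.] [24. 27.] 54
bottle 1101 ztop 0.1265 mid [0.739  0.0262] ext [0.025 0.024] rect [738.  27.] [25. 24.] 46
```

```bash
python3 -m crank '[{"linear":[-20,-19,0],"rotation":[0,0,5],"claw":1},{"linear":[-50,-47,0],"rotation":[0,0,12],"claw":1},{"linear":[-82,-77,0],"rotation":[0,0,20],"claw":1},{"linear":[-114,-107,0],"rotation":[0,0,28],"claw":1},{"linear":[-146,-137,0],"rotation":[0,0,36],"claw":1},{"linear":[-178,-167,0],"rotation":[0,0,44],"claw":1},{"linear":[-210,-197,0],"rotation":[0,0,52],"claw":1},{"linear":[-242,-227,0],"rotation":[0,0,60],"claw":1},{"linear":[-274,-257,0],"rotation":[0,0,68],"claw":1},{"linear":[-300,-281,0],"rotation":[0,0,74.6],"claw":1}]' 40
```

```text
clock: 1.1
position: [0.3745, 0.2257, 0.2311]
ee_rot: [-180.0, 0.0, 89.7]
ft_force: [-0.0, 0.1, -1.0]
gripper_width: -0.0001
finger_force: 0.0
```

```bash
python3 -m crank '[{"linear":[-30,18,0],"rotation":[0,0,0],"claw":1},{"linear":[-65,40,0],"rotation":[0,0,0],"claw":1},{"linear":[-100,61,0],"rotation":[0,0,0],"claw":1},{"linear":[-135,82,10],"rotation":[0,0,0],"claw":1},{"linear":[-170,104,20],"rotation":[0,0,0],"claw":1},{"linear":[-195,119,35],"rotation":[0,0,0],"claw":1},{"linear":[-207,126,50],"rotation":[0,0,0],"claw":1},{"linear":[-207,126,65],"rotation":[0,0,0],"claw":1},{"linear":[-207,126,70],"rotation":[0,0,0],"claw":1},{"linear":[-207,126,70],"rotation":[0,0,0],"claw":1}]'
```

```text
clock: 2.1
position: [0.4989, 0.0209, 0.1604]
ee_rot: [-179.9, 0.0, 90.0]
ft_force: [-1.2, -0.1, -0.8]
gripper_width: -0.0002
finger_force: 0.0
```

```bash
python3 -m crank '[{"linear":[-1,1,5],"rotation":[0,0,0],"claw":1},{"linear":[-1,1,10],"rotation":[0,0,0],"claw":1},{"linear":[-1,1,14],"rotation":[0,0,0],"claw":1},{"linear":[-1,1,18],"rotation":[0,0,0],"claw":1},{"linear":[-1,1,22],"rotation":[0,0,0],"claw":1},{"linear":[-1,1,26],"rotation":[0,0,0],"claw":1},{"linear":[-1,1,30],"rotation":[0,0,0],"claw":1},{"linear":[-1,1,33],"rotation":[0,0,0],"claw":1},{"linear":[-1,1,36],"rotation":[0,0,0],"claw":1},{"linear":[-1,1,36],"rotation":[0,0,0],"claw":1}]'
```

```text
clock: 3.1
position: [0.5008, 0.0197, 0.1248]
ee_rot: [-180.0, 0.0, 90.0]
ft_force: [0.1, -0.4, 0.1]
gripper_width: 0.0001
finger_force: 0.0
```

```bash
python3 -m crank '[{"linear":[0,0,1],"rotation":[0,0,0],"claw":1},{"linear":[0,0,2],"rotation":[0,0,0],"claw":1},{"linear":[0,0,3],"rotation":[0,0,0],"claw":1},{"linear":[0,0,4],"rotation":[0,0,0],"claw":1},{"linear":[0,0,4],"rotation":[0,0,0],"claw":1},{"linear":[0,0,4],"rotation":[0,0,0],"claw":1}]'
```

```text
clock: 3.7
position: [0.501, 0.0197, 0.1235]
ee_rot: [179.9, 0.0, 90.0]
ft_force: [-7.9, -0.2, 21.6]
gripper_width: 0.0001
finger_force: 10.6
```

```bash
python3 - <<'E'
from h import *
for n,s in(("top",(301,272)),("side",(351,270))):
    p,d=cams.camera(n); cv2.imwrite(f"pics/{n}1.png",p[:,:,::-1])
E
```

```text
(no output)
```

View pics/side1.png

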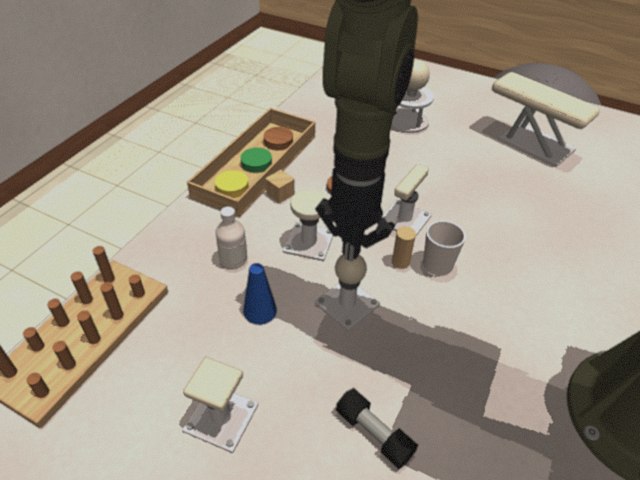

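The press has hit its hard stop: the force rose to 22 N at z = 0.1235, and the side view shows the ball on the collar at (350,270). Next is the bar.

```bash
python3 -m crank '[{"linear":[0,0,-15],"rotation":[0,0,0],"claw":1},{"linear":[0,0,-40],"rotation":[0,0,0],"claw":1},{"linear":[-20,-1,-50],"rotation":[0,0,0],"claw":1},{"linear":[-60,-3,-50],"rotation":[0,0,0],"claw":1},{"linear":[-105,-5,-50],"rotation":[0,0,0],"claw":1},{"linear":[-150,-7,-50],"rotation":[0,0,0],"claw":1},{"linear":[-195,-9,-50],"rotation":[0,0,0],"claw":1},{"linear":[-235,-10,-45],"rotation":[0,0,0],"claw":1},{"linear":[-259,-11,-30],"rotation":[0,0,0],"claw":1},{"linear":[-259,-11,-20],"rotation":[0,0,0],"claw":1}]'
```

```text
clock: 4.8
position: [0.4892, -0.2422, 0.1403]
ee_rot: [-180.0, 0.1, 89.8]
ft_force: [-0.4, 0.9, -0.1]
gripper_width: -0.0002
finger_force: 0.0
```

```bash
python3 -m crank '[{"linear":[0,0,5],"rotation":[0,0,0],"claw":1},{"linear":[0,0,10],"rotation":[0,0,0],"claw":1},{"linear":[0,0,15],"rotation":[0,0,0],"claw":1},{"linear":[0,0,20],"rotation":[0,0,0],"claw":1},{"linear":[0,0,24],"rotation":[0,0,0],"claw":1},{"linear":[0,0,28],"rotation":[0,0,0],"claw":1},{"linear":[0,0,32],"rotation":[0,0,0],"claw":1},{"linear":[0,0,36],"rotation":[0,0,0],"claw":1},{"linear":[0,0,40],"rotation":[0,0,0],"claw":1},{"linear":[0,0,43],"rotation":[0,0,0],"claw":1}]'
```

```text
clock: 5.8
position: [0.4901, -0.2389, 0.0981]
ee_rot: [180.0, -0.0, 90.0]
ft_force: [0.0, 2.1, 3.6]
gripper_width: 0.0004
finger_force: 1.5
```

```bash
python3 -m crank '[{"linear":[0,0,2],"rotation":[0,0,0],"claw":1},{"linear":[0,0,4],"rotation":[0,0,0],"claw":1},{"linear":[0,0,6],"rotation":[0,0,0],"claw":1},{"linear":[0,0,7],"rotation":[0,0,0],"claw":1},{"linear":[0,0,8],"rotation":[0,0,0],"claw":1},{"linear":[0,0,8],"rotation":[0,0,0],"claw":1},{"linear":[0,0,8],"rotation":[0,0,0],"claw":1}]'
```

```text
clock: 6.5
position: [0.4902, -0.2391, 0.0919]
ee_rot: [179.9, 0.0, 90.0]
ft_force: [-3.7, 3.7, 17.3]
gripper_width: -0.0002
finger_force: 8.2
```

The bar is home at z = 0.092 with 17 N. I'll lift, move to the disc, and check the ball and bar heights on the way.

```bash
python3 -m crank '[{"linear":[0,0,-15],"rotation":[0,0,0],"claw":1},{"linear":[0,0,-40],"rotation":[0,0,0],"claw":1},{"linear":[10,9,-60],"rotation":[0,0,0],"claw":1},{"linear":[35,32,-60],"rotation":[0,0,0],"claw":1},{"linear":[65,60,-60],"rotation":[0,0,0],"claw":1},{"linear":[95,88,-60],"rotation":[0,0,0],"claw":1},{"linear":[125,116,-60],"rotation":[0,0,0],"claw":1},{"linear":[147,136,-55],"rotation":[0,0,0],"claw":1},{"linear":[155.5,143,-45],"rotation":[0,0,0],"claw":1},{"linear":[155.5,143,-40],"rotation":[0,0,0],"claw":1}]'
python3 - <<'E'
from h import *
for n in("top","side"):
    p,d=cams.camera(n); cv2.imwrite(f"pics/{n}2.png",p[:,:,::-1]); P=cloud(d,n)
    for k,c in dict(ball=(.5,.02),bar=(.49,-.239),disc=(.633,-.0835),square=(.572,.306)).items():
        m=(np.hypot(P[...,0]-c[0],P[...,1]-c[1])<.012)&(P[...,2]>.05)
        print(n,k,m.sum(),np.percentile(P[m][:,2],[50,95]).round(4) if m.any() else '')
E
```

```text
clock: 7.5
position: [0.6327, -0.083, 0.1285]
ee_rot: [-179.9, 0.0, 90.1]
ft_force: [-0.3, -0.5, -0.6]
gripper_width: -0.0002
finger_force: 0.0
top ball 181 [0.1215 0.1239]
top bar 0 
top disc 946 [0.6371 0.6384]
top square 171 [0.1095 0.1114]
side ball 123 [0.1235 0.1256]
side bar 78 [0.0931 0.0947]
side disc 308 [0.1511 0.232 ]
side square 216 [0.1115 0.1133]
```

View pics/side2.png

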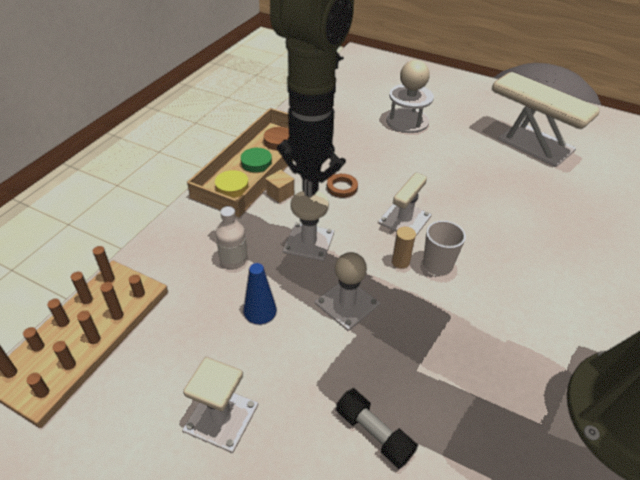

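The side view shows the ball (350,268) and bar (408,188) down on their collars, and the depth agrees (0.122 and 0.092). The fingertips are above the disc at (310,195), and nothing else has moved. Now I'll push the disc.

```bash
python3 -m crank '[{"linear":[0,0,6],"rotation":[0,0,0],"claw":1},{"linear":[0,0,12],"rotation":[0,0,0],"claw":1},{"linear":[0,0,17],"rotation":[0,0,0],"claw":1},{"linear":[0,0,21],"rotation":[0,0,0],"claw":1},{"linear":[0,0,25],"rotation":[0,0,0],"claw":1},{"linear":[0,0,29],"rotation":[0,0,0],"claw":1},{"linear":[0,0,33],"rotation":[0,0,0],"claw":1},{"linear":[0,0,37],"rotation":[0,0,0],"claw":1},{"linear":[0,0,40],"rotation":[0,0,0],"claw":1},{"linear":[0,0,41],"rotation":[0,0,0],"claw":1}]'
```

```text
clock: 8.6
position: [0.6329, -0.0838, 0.089]
ee_rot: [-180.0, 0.0, 90.0]
ft_force: [-0.8, -2.7, 2.9]
gripper_width: -0.0
finger_force: 1.7
```

```bash
python3 -m crank '[{"linear":[0,0,1],"rotation":[0,0,0],"claw":1},{"linear":[0,0,2],"rotation":[0,0,0],"claw":1},{"linear":[0,0,3],"rotation":[0,0,0],"claw":1},{"linear":[0,0,4],"rotation":[0,0,0],"claw":1},{"linear":[0,0,4],"rotation":[0,0,0],"claw":1},{"linear":[0,0,4],"rotation":[0,0,0],"claw":1}]'
```

```text
clock: 9.2
position: [0.6331, -0.0837, 0.086]
ee_rot: [180.0, 0.0, 90.0]
ft_force: [-3.9, -0.9, 7.7]
gripper_width: -0.0001
finger_force: 3.9
```

```bash
python3 -m crank '[{"linear":[0,0,1],"rotation":[0,0,0],"claw":1},{"linear":[0,0,2],"rotation":[0,0,0],"claw":1},{"linear":[0,0,2],"rotation":[0,0,0],"claw":1},{"linear":[0,0,2],"rotation":[0,0,0],"claw":1}]'
```

```text
clock: 9.6
position: [0.6332, -0.0837, 0.0859]
ee_rot: [179.9, 0.0, 90.0]
ft_force: [-8.2, -1.0, 20.7]
gripper_width: 0.0001
finger_force: 10.0
```

```bash
python3 -m crank '[{"linear":[0,0,-15],"rotation":[0,0,0],"claw":1},{"linear":[0,0,-40],"rotation":[0,0,0],"claw":1},{"linear":[0,0,-75],"rotation":[0,0,0],"claw":1},{"linear":[0,0,-105],"rotation":[0,0,0],"claw":1},{"linear":[30,-20,-120],"rotation":[0,0,0],"claw":1},{"linear":[70,-50,-120],"rotation":[0,0,0],"claw":1},{"linear":[110,-80,-120],"rotation":[0,0,0],"claw":1},{"linear":[150,-110,-120],"rotation":[0,0,0],"claw":1},{"linear":[170,-130,-120],"rotation":[0,0,0],"claw":1},{"linear":[170,-130,-120],"rotation":[0,0,0],"claw":1}]'
python3 - <<'E'
from h import *
for n in("top","side"):
    p,d=cams.camera(n); cv2.imwrite(f"pics/{n}3.png",p[:,:,::-1]); P=cloud(d,n)
    for k,c in dict(ball=(.5,.02),bar=(.49,-.239),disc=(.633,-.0835),square=(.572,.306)).items():
        m=(np.hypot(P[...,0]-c[0],P[...,1]-c[1])<.012)&(P[...,2]>.05)
        print(n,k,m.sum(),np.percentile(P[m][:,2],[50,95]).round(4) if m.any() else '')
E
```

```text
clock: 10.6
position: [0.5007, 0.0893, 0.2037]
ee_rot: [-180.0, -0.1, 90.3]
ft_force: [-0.5, 0.2, 0.8]
gripper_width: -0.0001
finger_force: 0.0
top ball 181 [0.1217 0.1242]
top bar 161 [0.0911 0.0937]
top disc 163 [0.0853 0.088 ]
top square 0 
side ball 127 [0.1234 0.1253]
side bar 74 [0.0932 0.0954]
side disc 12 [0.087  0.0881]
side square 220 [0.1117 0.1132]
```

View pics/side3.png

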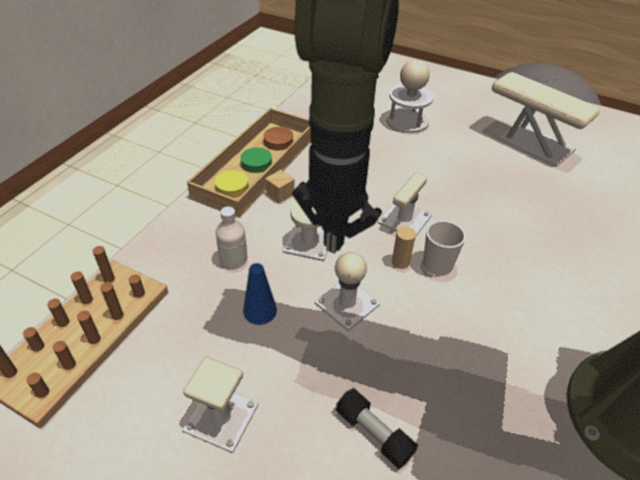

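The ball (350,270), bar (408,190) and disc (305,215) are all down. The square (213,380) is still raised at 0.112, the loose things stand where they were, and the arm is clear, so I'm handing in.

```bash
python3 -c "
from plant import arm
print(arm.close_job())"
```

```text
the job is handed in; nothing more can be done
None
```

The ball, bar and disc presses were pushed home in that order, the square press was left raised, the loose things look undisturbed, and the job is handed in; no verdict was shown.

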